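# Clear the shelf ledge and press its label holder home

### The job

Use the orange scraper block, not the fingers, to sweep the three white porcelain chips along the lilac ledge and off its open end into the grey catch tray, then stand the scraper back upright on the bench. After that take the blue label holder out of its wooden caddy and push it down into the sprung channel behind the shelf's aluminium lip until you feel it bottom out, firmly but without forcing it. Finish while still holding it pressed fully home, as the spring would push it back up; leave the bottle, beaker and tube rack alone.

Things in the scene. Friction and masses are not known exactly. Their poses are not given: they have to be found in the camera images.
- shelf: Fixed bench shelf; origin: centre of its underside on the bench; x points away from the robot. In its frame, mm: lilac ledge, top z 50, x -50 to 50, y -120 to 120; low aluminium wall along the near side (x -56 to -50, top z 62), aluminium rib along the far side (x 50 to 55, top z 75). Both ends of the ledge are open: bare bench beyond y 120, the catch tray beyond y -120.
- tray (a point): Centre of the floor of the fixed grey catch tray at the shelf's -y end, shelf axes; shelf frame x 6.5, y -180, z 10 mm. Inside 117 (x) x 116 mm (y), walls up to z 35 mm over the bench, floor 40 mm below the ledge.
- mouth (a point): Centre of the label channel's mouth, level with the lip's top; shelf frame x 59.5, y 0, z 75 mm, shelf axes. Channel 9 mm wide (x) between rib (x 50 to 55) and aluminium lip (x 64 to 69, top z 75), open for 43 mm either way in y and filled beyond. A small lead-in flares outwards from the lip's top, up to z 83, x 72.
- home (a point): Point in the shelf's label channel where the label holder's origin sits when fully home: shelf frame x 59.5, y 0, z 45 mm, that is 30 mm below the lip's top. Same axes as the shelf.
- seat (a joint): Red sprung seat in the bottom of the channel, how far it is pressed down (m): 0 at rest (its top 12 mm above home, 18 mm below the lip's top), 0.012 at its hard stop, home. Spring about 4 N to start, 8.5 N at the stop; it pushes back up when let go.
- holder: Blue label holder, standing upright in the caddy; origin at the centre of its lower edge, z up, x across its thickness, both faces alike (either way round fits). Plate 6 thick (x) x 80 wide (y) x 50 mm tall, its lowest 6 mm only 3 thick and 70 wide; on top a grip bar 14 (x) x 44 (y) mm from z 48 to z 72 mm. About 50 g. In the channel it has 1.5 mm of play to each side in x and 3 mm in y.
- caddy: Fixed wooden caddy block 60 x 110 x 32 mm (x, y, z), origin at the centre of its underside; slot along its y, 8 mm wide, 86 long, floor at z 10 mm, in which the label holder stands (holder axes parallel to the caddy's).
- scraper: Orange scraper block with a black rubber sole, standing on the bench; origin at the centre of its underside, z up. Block 24 (x) x 84 (y) x 26 mm high, on it a grip fin 18 (x) x 60 (y) mm from z 26 to z 62 mm. About 150 g. Its 84 mm width fits across the ledge between wall and rib.
- chip1: Chip of broken white porcelain, flat block 24 x 18 x 9 mm (x, y, z), 10 g, lying on the ledge at the start; origin: centre of its underside.
- chip2: Chip of broken white porcelain, flat block 24 x 18 x 9 mm (x, y, z), 10 g, lying on the ledge at the start; origin: centre of its underside.
- chip3: Chip of broken white porcelain, flat block 24 x 18 x 9 mm (x, y, z), 10 g, lying on the ledge at the start; origin: centre of its underside.
- bottle: Bystander: amber bottle 64 mm across, 130 mm tall, origin under its centre.
- beaker: Bystander: glass beaker 66 mm across, 85 mm tall, origin under its centre.
- rack: Bystander: white tube rack 70 x 150 mm (x, y), 81 mm tall with its orange-capped tubes, origin under its centre.
Not all that is in view belongs to the job. What is meant by the scraper is not pink or turquoise, and is the larger of those in its own colour.

How it is judged:
On the way, in this order (a step that is already met when the one before it is completed fails the run):
1. the scraper is held in the gripper on the ledge (contact force between the fingers and scraper above 1 N and z of scraper in the frame of shelf between 0.044 and 0.075 m and x of scraper in the frame of shelf between -0.04 and 0.04 m and y of scraper in the frame of shelf between -0.14 and 0.14 m), for 0.1 s.
2. all three chips lie in the catch tray, the label holder still in its caddy (z of each of chip1, chip2, chip3 in the frame of shelf below 0.038 m and y of chip1 in the frame of shelf between -0.245 and -0.118 m and x of chip1 in the frame of shelf between -0.06 and 0.07 m and y of chip2 in the frame of shelf between -0.245 and -0.118 m and x of chip2 in the frame of shelf between -0.06 and 0.07 m and y of chip3 in the frame of shelf between -0.245 and -0.118 m and x of chip3 in the frame of shelf between -0.06 and 0.07 m and distance of holder from where it was at the start of the episode below 0.02 m), for 0.1 s.
3. the scraper stands on the bench, let go, the label holder still in its caddy (height (world z) of scraper below 0.006 m and angle between scraper's own z axis and vertical below 0.2 rad and contact force between scraper and the fingers below 0.1 N and contact force between scraper and the arm below 0.1 N and linear speed of scraper below 0.03 m/s and distance of holder from where it was at the start of the episode below 0.02 m), for 0.1 s.
4. the label holder is pressed home in the channel (value of joint seat above 0.01 m and horizontal distance between holder and home below 0.007 m and z of holder in the frame of home below 0.004 m and angle between holder's own z axis and vertical below 0.12 rad and contact force between holder and shelf below 45 N and contact force between any of the fingers, the arm and holder above 3 N), for 0.2 s.
At the end, for the whole second after the job is handed in: Robot still pressing the holder (over 3 N): seat down more than 10 of 12 mm; holder upright within 0.12 rad, within 7 mm sideways and 4 mm in height of home, under 45 N on the shelf; three chips in the tray; scraper upright (0.2 rad) on the bench, untouched (all of step 4 and z of each of chip1, chip2, chip3 in the frame of shelf below 0.038 m and y of chip1 in the frame of shelf between -0.245 and -0.118 m and x of chip1 in the frame of shelf between -0.06 and 0.07 m and y of chip2 in the frame of shelf between -0.245 and -0.118 m and x of chip2 in the frame of shelf between -0.06 and 0.07 m and y of chip3 in the frame of shelf between -0.245 and -0.118 m and x of chip3 in the frame of shelf between -0.06 and 0.07 m and height (world z) of scraper below 0.006 m and angle between scraper's own z axis and vertical below 0.2 rad and contact force between scraper and the fingers below 0.1 N and contact force between scraper and the arm below 0.1 N and linear speed of scraper below 0.03 m/s); the arm keeps its last pose, push and grip.
It fails at once if the fingers touch a chip (contact force between the fingers and chip1 above 0.3 N or contact force between the fingers and chip2 above 0.3 N or contact force between the fingers and chip3 above 0.3 N).
It fails at once if the label holder is forced: more than 60 N against the shelf (contact force between holder and shelf above 60 N).
It fails at once if a bystander is moved by more than 25 mm or tipped (distance of any of bottle, beaker, rack from where it was at the start of the episode above 0.025 m or angle between any of bottle, beaker, rack's own z axis and vertical above 0.3 rad).
It also fails if it takes over 70 s, if anything falls off the work surface, if the arm or the gripper's body presses on something with over 40 N, if the wrist force passes 120 N, or if a joint passes its speed limit or range.

### The arm

A 6-joint arm with a two-finger parallel gripper is mounted at the origin on the work surface. World frame = base frame: x ahead of the robot, y to its left, z up, the work surface at z = 0. Lengths are in m, angles in rad, forces in N, time in s.
With the tool pointing down it reaches from about 0.35 to 0.975 m from the base axis. Payload 17.4 kg.
Tool frame: the origin (TCP) lies at the very end of the fingers, on their centre line; the grasp point (between the pads) lies 19 mm behind it; z points along the fingers, y is the line along which they close (so a half turn about z gives the same grasp; the last joint's range is limited). The gripper opens to 85 mm and grips with 20 to 120 N. Pads are 22 mm wide; open, the fingers measure 114 mm over their backs; the gripper's body (76 mm by 85 mm) begins 54 mm behind the grasp point. The pads swing forward as they close: fully open they stand 13 mm farther back than shut.
Start: joints at [1.105, 0.116, 1.442, -0, 1.584, -0.038], TCP at [0.28, 0.614, 0.231] pointing down, gripper open.
Joint ranges: [-2.83, 2.83], [-0.83, 2.19], [0.07, 2.5], [-1.14, 4.28], [0.01, 3], [-2.97, 2.97]. Speed limits (rad/s): [1.89, 1.89, 2.22, 3.14, 3.14, 3.14].

### API

Orientations are given as a rotation vector (axis times angle).
In Python, from bench import bot gives the robot as it stands. The module is installed in compiled form; this text tells all that it offers.
- The arm moves only by the tool move_arm, never from a script. Its argument "deltas" is a list that holds one entry, the list of rows, each a list of 7 numbers: the shift along the tool's x, y, z in m, then the turn, a rotation vector about the tool's x, y, z in rad, then the closure, from -1 (fully open) to 1 (shut), so that 0 is half open. A call has 1 to 8 rows; each row is the pose to reach, as a shift and turn from the pose commanded when the call began, along the tool's axes at that moment; what a row does not reach only later rows make up. A row lasts 1/8 s, in which the tool goes at most 62.5 mm and 10.7 degrees, less where a joint would pass 70% of its speed; a pose out of reach is approached as far as the arm can. A call with a gripper value outside its range is refused whole. The fingers move at their own pace and stop on an object; the grip force is fixed at half the most. Time passes only in rows, so rows that repeat a pose let the fingers close. It gives the time, the measured TCP pose, the force, the opening and the grip force at its end, in the units of the state.
- bot.sense(): the state, without advancing time (a new reading comes with each control period).
- bot.read_camera(name): name is "side" or "top"; returns (picture, depth): 384x512x3 uint8, blue, green, red; 384x512 float32, m along the optical axis (not along the pixel's ray), 0 where there is no reading.
- bot.camera_info(name): a dict with "fx", "fy", "cx", "cy" (pixels), "view" (4x4, takes a point from world to camera coordinates). Camera axes: x right, y up, looking along -z (the intrinsics and any distortion apply to the point x, -y, -z); pixel columns grow to the right and rows downward; lengths in m; the calibration is good to about 2 mm. A picture is of the moment at which its call begins. camera_info takes no time and is no camera call.
- bot.finish_job(): hands the job in; it is judged then, once.
Trained networks look in the newest picture that a camera, given by its name, has taken for a name from the list of things; names that differ only in an ending like _2 or _b are one class to them, and where a whole thing is asked for, a point or a joint stands for the part that bears it (a point fixed in the world has none). Each returns a list of dicts, best first, with "score" (0 to 1); they miss things now and then, are a little off and sometimes report something else, mostly with a low value. They report only what shows in the picture. A call takes as long as a camera call. They do not tell look-alikes from the thing itself.
- bot.find_in(camera, name): "bbox" ([centre column, centre row, width, height] in pixels, round what is visible of it).
- bot.tip_of(camera, name): "centre" ([column, row] in pixels: a listed point, or the origin of a listed thing).
The state is a dict: "time_s": time; "joint_positions": joint angles; "joint_vel": joint speeds; "joint_torque": joint torques, N m; "eef_pos": TCP position; "tool_rot": TCP orientation; "force": force on the tool from outside, world axes, zero at the start; "torque": the same for the moment, N m; "opening": finger opening in m; "gripper_force": force on a finger pad.
Only numpy, scipy, OpenCV 4.12 (cv2) and the standard library are available. Lean on these libraries where they do the work, as an engineer would, in place of code of your own. Each camera call takes 0.05 s, during which the arm holds its last target. There are 200 camera calls.

## Working session

There is one attempt and no reset: what is moved stays moved. The work goes in short steps, Python scripts to look and compute and a tool call to move; the robot and the scene stay as the last step left them, time stands still between calls to the robot, and variables do not carry over. Pictures are saved under pics/ and viewed, at most 10 in all, crops included, and the job is handed in when it is done.

Besides the shell and the picture viewer there is one more tool, called in YAML: its name, and indented under it one key for each argument. move_arm: Moves the arm, as the interface text tells. Its arguments: {"type":"object","properties":{"deltas":{"type":"array"}},"required":["deltas"]}

```bash
mkdir -p pics
cat > h.py <<'E'
from bench import bot
import cv2, numpy as np
from scipy.spatial.transform import Rotation as R
def cloud(name):
    im,d=bot.read_camera(name); c=bot.camera_info(name)
    v,u=np.mgrid[0:384,0:512]
    p=np.stack([(u-c['cx'])/c['fx']*d,-(v-c['cy'])/c['fy']*d,-d,np.ones_like(d)],-1)
    w=p@np.linalg.inv(c['view']).T
    w=w[...,:3]; w[d==0]=np.nan
    return im,w
E
python3 - <<'E'
from h import *
for n in('top','side'):
    im,w=cloud(n); cv2.imwrite(f'pics/{n}0.png',im); np.savez(f'{n}0.npz',im=im,w=w)
    c=bot.camera_info(n); print(n,{k:(np.round(v,3).tolist()) for k,v in c.items()})
    for o in('shelf','holder','caddy','scraper','chip1','tray','mouth','rack'):
        print(o,[(np.round(b['bbox']).tolist(),round(b['score'],2)) for b in bot.find_in(n,o)[:4]] if o not in('tray','mouth') else '',[(np.round(b['centre']).tolist(),round(b['score'],2)) for b in bot.tip_of(n,o)[:4]])
s=bot.sense();print(s['time_s'],s['eef_pos'],s['tool_rot'],R.from_rotvec(s['tool_rot']).as_matrix().round(3).tolist(),s['opening'])
E
```

```text
top {'fx': 389.743, 'fy': 389.743, 'cx': 260.545, 'cy': 189.52, 'view': [[-0.016, -1.0, 0.001, 0.051], [0.987, -0.016, 0.158, -0.533], [-0.158, 0.003, 0.987, -1.035], [0.0, 0.0, 0.0, 1.0]]}
shelf [([270.0, 168.0, 138.0, 77.0], 0.86)] [([247.0, 177.0], 0.62)]
holder [([379.0, 248.0, 29.0, 14.0], 0.68)] [([376.0, 247.0], 0.62)]
caddy [([377.0, 248.0, 46.0, 32.0], 0.97)] [([372.0, 248.0], 0.8)]
scraper [([159.0, 296.0, 34.0, 18.0], 0.88), ([201.0, 280.0, 8.0, 24.0], 0.74), ([180.0, 252.0, 34.0, 10.0], 0.65), ([142.0, 259.0, 11.0, 25.0], 0.51)] [([142.0, 256.0], 0.83), ([181.0, 254.0], 0.75), ([157.0, 291.0], 0.68), ([202.0, 278.0], 0.66)]
chip1 [([243.0, 183.0, 7.0, 6.0], 0.58), ([258.0, 171.0, 13.0, 8.0], 0.56), ([269.0, 156.0, 10.0, 12.0], 0.39)] [([268.0, 154.0], 0.58), ([246.0, 183.0], 0.42), ([257.0, 174.0], 0.38)]
tray  [([312.0, 155.0], 0.81), ([120.0, 183.0], 0.2)]
mouth  [([242.0, 152.0], 0.62), ([246.0, 184.0], 0.18)]
rack [([234.0, 105.0, 53.0, 34.0], 0.91)] [([237.0, 112.0], 0.96)]
side {'fx': 359.995, 'fy': 359.995, 'cx': 250.463, 'cy': 190.603, 'view': [[0.785, -0.618, -0.
[... 424 characters left out ...]
144.0, 217.0, 22.0, 14.0], 0.88), ([160.0, 195.0, 19.0, 28.0], 0.76), ([138.0, 184.0, 24.0, 17.0], 0.57), ([114.0, 206.0, 16.0, 30.0], 0.54)] [([114.0, 208.0], 0.8), ([160.0, 203.0], 0.7), ([372.0, 294.0], 0.64), ([145.0, 222.0], 0.57)]
chip1 [([281.0, 193.0, 4.0, 8.0], 0.56), ([262.0, 192.0, 4.0, 11.0], 0.36)] [([261.0, 192.0], 0.59), ([243.0, 194.0], 0.54), ([163.0, 206.0], 0.5), ([284.0, 194.0], 0.41)]
tray  [([244.0, 196.0], 0.75), ([314.0, 227.0], 0.65)]
mouth  [([270.0, 172.0], 0.73)]
rack [] [([299.0, 177.0], 0.72)]
1.5 [0.28004855 0.61416392 0.23130146] [ 6.66886147e-01  3.06998656e+00 -2.21950250e-05] [[-0.91, 0.415, 0.0], [0.415, 0.91, -0.0], [-0.0, -0.0, -1.0]] 0.08544794584320772
```

View pics/top0.png

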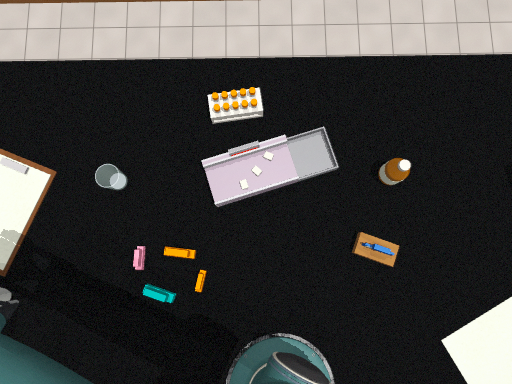

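View pics/side0.png

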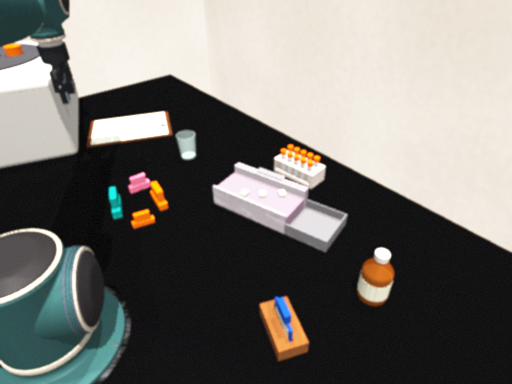

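Top view: the larger orange scraper is at (180,252) and a smaller look-alike at (201,281). The shelf runs from (203,170) to (290,150) with the tray to its right, the caddy and holder are at (377,248), and the chips are at (244,184), (257,171) and (269,156).

```bash
python3 - <<'E'
from h import *
def fit(m,w,zlo,zhi,lab):
    k=m&(w[...,2]>zlo)&(w[...,2]<zhi); p=w[k][:,:2].astype(np.float32)
    if len(p)<5: print(lab,'few',len(p)); return
    r=cv2.minAreaRect(p); print(lab,len(p),'c',np.round(r[0],4),'sz',np.round(r[1],4),'ang',round(r[2],2),'z',np.round(np.nanpercentile(w[k][:,2],[5,50,95]),4),'mean',p.mean(0).round(4))
for n in('top','side'):
    f=np.load(n+'0.npz'); im,w=f['im'],f['w']; hsv=cv2.cvtColor(im,cv2.COLOR_BGR2HSV); H,S,V=cv2.split(hsv)
    print(n)
    def box(x0,x1,y0,y1): return (w[...,0]>x0)&(w[...,0]<x1)&(w[...,1]>y0)&(w[...,1]<y1)
    org=(H>5)&(H<25)&(S>150)&(V>100)
    nn,lb,st,ce=cv2.connectedComponentsWithStats(org.astype(np.uint8))
    for i in range(1,nn):
        if st[i,4]>25: fit(lb==i,w,-.02,.2,f'orange{i} {ce[i].round()}')
        if st[i,4]>25: fit(lb==i,w,.05,.2,f'  top')
    blue=(H>100)&(H<125)&(S>150)&(V>80)
    fit(blue,w,.06,.2,'holder bar'); fit(blue,w,0,.2,'holder')
    lil=(H>125)&(H<165)&(S>10)&(S<70)&(V>120)
    fit(lil&box(.4,.8,-.2,.3),w,.04,.06,'ledge'); fit(box(.4,.8,-.25,.3),w,.067,.1,'rib'); fit(box(.4,.72,-.3,.3),w,.02,.1,'shelf+tray');fit(box(.4,.8,-.2,.3)&(V>200)&(S<20),w,.055,.064,'chips')
    fit(box(.2,.6,-.45,-.15),w,.025,.04,'caddy')
E
python3 -c "
import cv2
im=cv2.imread('pics/top0.png')
a=cv2.resize(im[115:215,190:350],(800,500),interpolation=cv2.INTER_CUBIC);cv2.imwrite('pics/c1.png',a)"
```

```text
top
orange1 [80.  1.] few 0
  top few 0
orange2 [252.  90.] 43 c [0.8258 0.0633] sz [0.014  0.0527] ang 88.57 z [0.0683 0.08   0.0833] mean [0.8091 0.0633]
  top 42 c [0.8094 0.0637] sz [0.014  0.0201] ang 88.57 z [0.0708 0.0801 0.0833] mean [0.8081 0.0635]
orange3 [233.  93.] 41 c [0.8213 0.1137] sz [0.0143 0.0547] ang 89.66 z [0.0666 0.0794 0.0838] mean [0.8031 0.1145]
  top 39 c [0.8019 0.1139] sz [0.016  0.0143] ang 0.4 z [0.0722 0.0795 0.0839] mean [0.8008 0.1142]
orange4 [242.  92.] 43 c [0.8235 0.089 ] sz [0.0533 0.0145] ang 0.38 z [0.0697 0.0802 0.0839] mean [0.8063 0.0891]
  top 41 c [0.806  0.0889] sz [0.0143 0.0186] ang 88.63 z [0.0723 0.0803 0.0839] mean [0.8042 0.089 ]
orange5 [224.  94.] 42 c [0.8172 0.1426] sz [0.0537 0.0165] ang 7.23 z [0.0661 0.0793 0.0828] mean [0.7994 0.1403]
  top 40 c [0.7984 0.14  ] sz [0.0168 0.0163] ang 80.82 z [0.0692 0.0798 0.0829] mean [0.7973 0.1399]
orange6 [215.  95.] 40 c [0.813  0.1692] sz [0.0543 0.0144] ang 8.46 z [0.0666 0.0803 0.0832] mean [0.7965 0.1668]
  top 38 c [0.7955 0.1665] sz [0.0188 0.0141] ang 3.45 z [0.0711 0.0804 0.083
[... 4092 characters left out ...]
0798 0.0127] ang 67.99 z [0.0613 0.0823 0.0848] mean [ 0.362  -0.2744]
holder 259 c [ 0.3786 -0.251 ] sz [0.126 0.022] ang 54.76 z [0.0436 0.0815 0.0846] mean [ 0.3632 -0.2739]
ledge 1405 c [0.5806 0.069 ] sz [0.1212 0.2432] ang 18.7 z [0.0488 0.052  0.054 ] mean [0.5912 0.0597]
rib 899 c [0.7166 0.1105] sz [0.1916 0.2408] ang 17.11 z [0.0683 0.0766 0.0841] mean [0.6844 0.0911]
shelf+tray 4307 c [ 0.5886 -0.0495] sz [0.5005 0.2846] ang 77.54 z [0.0241 0.052  0.077 ] mean [0.5903 0.0291]
chips 354 c [0.6513 0.09  ] sz [0.2644 0.2371] ang 17.1 z [0.0562 0.0609 0.0636] mean [0.5854 0.0571]
caddy 1475 c [ 0.4586 -0.2452] sz [0.2101 0.2683] ang 85.4 z [0.0275 0.0333 0.036 ] mean [ 0.3856 -0.2808]
```

View pics/c1.png

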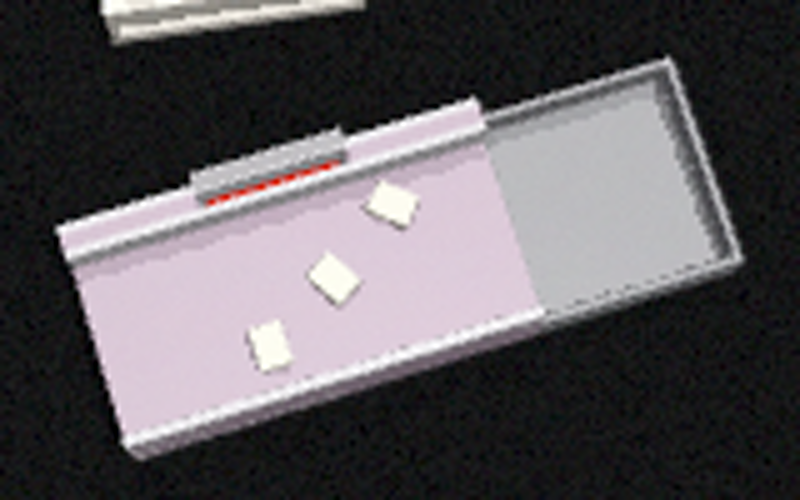

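Crop: the shelf's +y end is at left, around (60,235)–(125,450). The red seat strip is at (270,185), the tray is at right, and the chips are at (270,345), (333,278) and (392,203). Next I'll fit the shelf, holder and scraper models to the point clouds.

```bash
cat >> h.py <<'E'
from scipy.optimize import minimize
MOD=dict(shelf=[(-50,50,-120,120,0,50),(-56,-50,-120,120,0,62),(50,55,-120,120,0,75),(55,69,-120,-43,0,75),(55,69,43,120,0,75),(64,69,-43,43,0,75),(55,64,-43,43,0,63)],
 scraper=[(-12,12,-42,42,0,26),(-9,9,-30,30,26,62)],
 holder=[(-3,3,-40,40,6,50),(-7,7,-22,22,48,72)])
def sdf(p,name):
    out=[]
    for b in MOD[name]:
        b=np.array(b)/1000; c=(b[::2]+b[1::2])/2; h=(b[1::2]-b[::2])/2
        q=np.abs(p-c)-h
        out.append(np.linalg.norm(np.maximum(q,0),axis=1)+np.minimum(q.max(1),0))
    return np.min(out,0)
def fit(P,name,g,z0=0.,free_z=False):
    def loc(v): 
        c,s=np.cos(v[2]),np.sin(v[2]); d=P-[v[0],v[1],z0+(v[3] if free_z else 0)]
        return np.c_[c*d[:,0]+s*d[:,1],-s*d[:,0]+c*d[:,1],d[:,2]]
    def cost(v):
        d=np.abs(sdf(loc(v),name)); return np.minimum(d,.008).mean()
    best=None
    x0=list(g)+([0.] if free_z else [])
    for da in(-.06,0,.06):
        x=np.array(x0); x[2]+=da
        st=np.vstack([x]+[x+np.eye(len(x))[i]*[.01,.01,.05,.003][i] for i in range(len(x))])
        r=minimize(cost,x,method='Nelder-Mead',options=dict(initial_simplex=st,xatol=1e-5,fatol=1e-7,maxiter=800))
        if best is None or r.fun<best.fun: best=r
    return best.x,best.fun,loc(best.x)
E
python3 - <<'E'
from h import *
D={n:np.load(n+'0.npz') for n in('top','side')}
def pts(n,xy,r,zlo,zhi,col=None):
    w=D[n]['w']; hsv=cv2.cvtColor(D[n]['im'],cv2.COLOR_BGR2HSV)
    k=(np.hypot(w[...,0]-xy[0],w[...,1]-xy[1])<r)&(w[...,2]>zlo)&(w[...,2]<zhi)
    if col: k&=(hsv[...,0]>col[0])&(hsv[...,0]<col[1])&(hsv[...,1]>130)
    return w[k]
for name,g,r,zl,col,z0 in(('shelf',(.5851,.0702,.295),.15,.012,None,0),('scraper',(.3668,.2693,-.139),.06,.004,(5,25),0),('holder',(.366,-.270,-.36),.06,.036,(100,128),.010)):
    A=[]
    for n in('top','side'):
        P=pts(n,g[:2],r,zl,.1,col); A.append(P)
        x,f,_=fit(P,name,g,z0,True); print(name,n,len(P),x.round(4),'deg',np.degrees(x[2]).round(2),f.round(5))
    x,f,_=fit(np.vstack(A),name,g,z0,True); print(name,'both',x.round(4),np.degrees(x[2]).round(2),f.round(5))
    if name=='shelf': X=x
print('home',X[:2]+.0595*np.array([np.cos(X[2]),np.sin(X[2])]))
# chips
c=bot.camera_info('top')
for px in((270,345),(333,278),(392,203)):
    u,v=190+px[0]/5,115+px[1]/5; p=D['top']['w'][int(round(v)),int(round(u))]
    d=p[:2]-X[:2]; cs,sn=np.cos(X[2]),np.sin(X[2]); print('chip',p.round(3),(cs*d[0]+sn*d[1]).round(3),(-sn*d[0]+cs*d[1]).round(3))
E
```

```text
shelf top 4339 [0.5816 0.0688 0.2928 0.    ] deg 16.78 0.0018
shelf side 4033 [0.5803 0.0696 0.2919 0.0022] deg 16.73 0.00146
shelf both [0.5807 0.0697 0.2911 0.0011] 16.68 0.00183
scraper top 284 [ 0.3669  0.2698 -0.1343 -0.0004] deg -7.69 0.00113
scraper side 274 [ 0.3656  0.27   -0.1369  0.0022] deg -7.84 0.00093
scraper both [ 0.3657  0.27   -0.1351  0.0004] -7.74 0.00117
holder top 134 [ 3.674e-01 -2.709e-01 -3.605e-01  2.000e-04] deg -20.66 0.00114
holder side 266 [ 0.3663 -0.2699 -0.3616  0.0014] deg -20.72 0.00056
holder both [ 0.3663 -0.27   -0.3624  0.0011] -20.77 0.00087
home [0.63769673 0.08674344]
chip [0.548 0.088 0.055] -0.026 0.027
chip [0.583 0.052 0.058] -0.003 -0.018
chip [0.625 0.021 0.057] 0.029 -0.06
```

```bash
cat >> h.py <<'E'
def to(x,y,z,yaw=None):
    s=bot.sense(); Rm=R.from_rotvec(s['tool_rot']).as_matrix()
    d=Rm.T@(np.array([x,y,z])-s['eef_pos'])
    cur=np.degrees(np.arctan2(Rm[1,1],Rm[0,1])); yaw=cur if yaw is None else yaw
    a=np.radians(yaw); ty=np.array([np.cos(a),np.sin(a),0]); tz=np.array([0,0,-1.]); T=np.c_[np.cross(ty,tz),ty,tz]
    r=R.from_matrix(Rm.T@T).as_rotvec()
    print('t',s['time_s'],'pos',s['eef_pos'].round(4),'yaw',cur.round(2),'->d',d.round(4),'rot',r.round(4),'F',np.round(s['force'],1),'open',round(s['opening'],4),'j6',s['joint_positions'][5].round(2))
E
python3 -c "
from h import *
to(.3663,.270,.13,-7.75)"
```

```text
t 1.5 pos [0.28   0.6142 0.2313] yaw 65.49 ->d [-0.2213 -0.2774  0.1013] rot [-0.      0.      1.2783] F [ 0.4 -0.1 -0.6] open 0.0854 j6 -0.04
```

move_arm:
  deltas:
    - [[-0.2213, -0.2774, 0.1013, 0, 0, 1.278, -0.3], [-0.2213, -0.2774, 0.1013, 0, 0, 1.278, -0.3], [-0.2213, -0.2774, 0.1013, 0, 0, 1.278, -0.3], [-0.2213, -0.2774, 0.1013, 0, 0, 1.278, -0.3], [-0.2213, -0.2774, 0.1013, 0, 0, 1.278, -0.3], [-0.2213, -0.2774, 0.1013, 0, 0, 1.278, -0.3], [-0.2213, -0.2774, 0.1013, 0, 0, 1.278, -0.3], [-0.2213, -0.2774, 0.1013, 0, 0, 1.278, -0.3]]

```text
time_s: 2.5
eef_pos: [0.3665, 0.2696, 0.1303]
tool_rot: [2.366, 2.066, 0.001]
force: [-0.1, 0.4, -0.1]
opening: 0.0558
gripper_force: 0.0
```

```bash
python3 -c "
from h import *
to(.3663,.270,.031,-7.75)"
```

```text
t 2.5 pos [0.3665 0.2696 0.1303] yaw -7.75 ->d [ 0.0003 -0.0003  0.0993] rot [ 0.0004 -0.0004  0.    ] F [-0.1  0.4 -0.1] open 0.0558 j6 0.71
```

move_arm:
  deltas:
    - [[0, 0, 0.05, 0, 0, 0, -0.3], [0, 0, 0.09, 0, 0, 0, -0.3], [0, 0, 0.099, 0, 0, 0, -0.3], [0, 0, 0.099, 0, 0, 0, -0.3], [0, 0, 0.099, 0, 0, 0, 1], [0, 0, 0.099, 0, 0, 0, 1], [0, 0, 0.099, 0, 0, 0, 1], [0, 0, 0.099, 0, 0, 0, 1]]

```text
time_s: 3.5
eef_pos: [0.3668, 0.2704, 0.0323]
tool_rot: [2.366, 2.067, 0.003]
force: [-1.0, -0.0, 7.5]
opening: 0.0175
gripper_force: 58.7
```

move_arm:
  deltas:
    - [[0, 0, 0, 0, 0, 0, 1], [0, 0, 0, 0, 0, 0, 1], [0, 0, -0.03, 0, 0, 0, 1], [0, 0, -0.07, 0, 0, 0, 1], [0, 0, -0.12, 0, 0, 0, 1], [0, 0, -0.12, 0, 0, 0, 1]]

```text
time_s: 4.25
eef_pos: [0.3676, 0.2708, 0.1554]
tool_rot: [2.365, 2.066, 0.01]
force: [-0.5, 0.2, -1.0]
opening: 0.0173
gripper_force: 58.9
```

Run:
```python
from h import *
psi=np.radians(16.75)
def sh(x,y): return .581+np.cos(psi)*x-np.sin(psi)*y, .0693+np.sin(psi)*x+np.cos(psi)*y
for y in(.085,-.125): print(sh(0,y))
to(*sh(0,.085),.15,-73.25)
im,w=cloud('top'); cv2.imwrite('pics/g1.png',cv2.resize(im[200:320,120:280],(800,600)))
im,w=cloud('side'); cv2.imwrite('pics/g1s.png',cv2.resize(im[80:240,80:240],(600,600)))
```

```text
(np.float64(0.5565033172086024), np.float64(0.15069356566840925))
(np.float64(0.6170245335167611), np.float64(-0.0503964201006018))
t 4.25 pos [0.3676 0.2708 0.1554] yaw -7.73 ->d [-0.0936  0.2033  0.006 ] rot [ 0.002  -0.0067  1.1436] F [-0.5  0.2 -1. ] open 0.0173 j6 0.71
```

View pics/g1s.png

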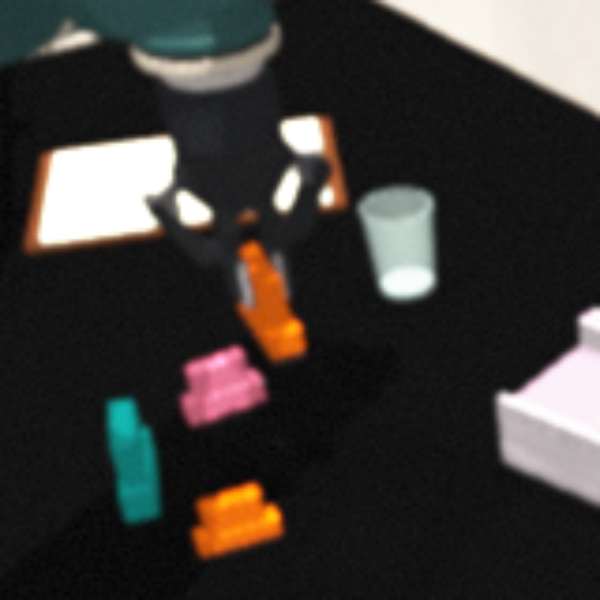

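The scraper is held in the gripper, upright at about (265,290). The beaker is well clear.

move_arm:
  deltas:
    - [[-0.02, 0.04, 0, 0, 0, 0.18, 1], [-0.04, 0.08, 0, 0, 0, 0.36, 1], [-0.06, 0.12, 0, 0, 0, 0.54, 1], [-0.075, 0.16, 0, 0, 0, 0.72, 1], [-0.0936, 0.2033, 0, 0, 0, 0.9, 1], [-0.0936, 0.2033, 0, 0, 0, 1.07, 1], [-0.0936, 0.2033, 0, 0, 0, 1.1436, 1], [-0.0936, 0.2033, 0, 0, 0, 1.1436, 1]]

```text
time_s: 5.35
eef_pos: [0.5547, 0.1496, 0.1494]
tool_rot: [3.108, 0.458, -0.004]
force: [0.4, 0.1, -1.6]
opening: 0.017
gripper_force: 59.1
```

Run:
```python
from h import *
to(.5565,.1507,.085,-73.25)
for n in('top','side'):
    im,w=cloud(n); H,S,V=cv2.split(cv2.cvtColor(im,cv2.COLOR_BGR2HSV))
    k=(H>5)&(H<25)&(S>130)&(np.hypot(w[...,0]-.5565,w[...,1]-.1507)<.08)&(w[...,2]>.09)
    x,f,_=fit(w[k],'scraper',(.5565,.1507,np.radians(16.75)),.119,True); print(n,k.sum(),x.round(4),np.degrees(x[2]),f)
```

```text
t 5.35 pos [0.5547 0.1496 0.1494] yaw -73.23 ->d [ 0.0022 -0.0005  0.0644] rot [-0.0002  0.0023  0.0003] F [ 0.4  0.1 -1.6] open 0.017 j6 1.5
top 149 [ 0.5337  0.1657 -0.1613 -0.0023] -9.239660244568093 0.0020820948616722262
side 390 [ 5.5360e-01  1.5030e-01 -1.2741e+00  3.0000e-04] -73.00158214371946 0.001035385158605635
```

move_arm:
  deltas:
    - [[0.002, 0, 0.03, 0, 0, 0, 1], [0.002, 0, 0.05, 0, 0, 0, 1], [0.002, 0, 0.06, 0, 0, 0, 1], [0.002, 0, 0.0655, 0, 0, 0, 1], [0.002, 0, 0.0655, 0, 0, 0, 1]]

```text
time_s: 6.08
eef_pos: [0.5572, 0.1505, 0.0857]
tool_rot: [-3.108, -0.458, -0.0]
force: [0.9, -0.0, -1.5]
opening: 0.0171
gripper_force: 59.2
```

Run:
```python
from h import *
to(.617,-.0504,.0835,-73.25)
im,w=cloud('side'); cv2.imwrite('pics/l1s.png',cv2.resize(im[130:250,200:360],(800,600),interpolation=cv2.INTER_CUBIC))
```

```text
t 6.075 pos [0.5572 0.1505 0.0857] yaw -73.25 ->d [-0.0006  0.2096  0.0022] rot [-0.     -0.0001  0.    ] F [ 0.9 -0.  -1.5] open 0.0171 j6 1.5
```

View pics/l1s.png

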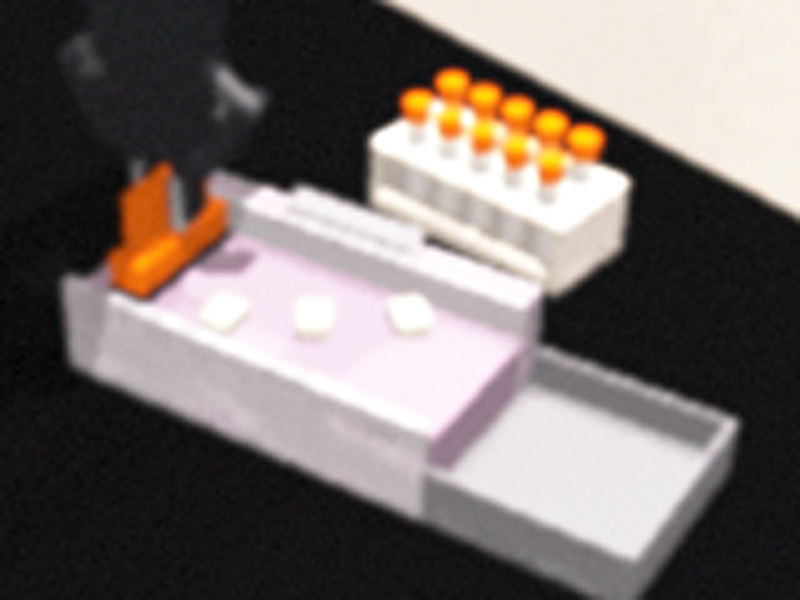

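The scraper is seated between wall and rib at about (160,240), with all three chips ahead of it. Now I'll sweep.

move_arm:
  deltas:
    - [[0, 0, 0.002, 0, 0, 0, 1], [0, 0.01, 0.002, 0, 0, 0, 1], [0, 0.028, 0.002, 0, 0, 0, 1], [0, 0.046, 0.002, 0, 0, 0, 1], [0, 0.064, 0.002, 0, 0, 0, 1], [0, 0.082, 0.002, 0, 0, 0, 1], [0, 0.1, 0.002, 0, 0, 0, 1], [0, 0.11, 0.002, 0, 0, 0, 1]]

```text
time_s: 7.12
eef_pos: [0.5891, 0.0438, 0.0835]
tool_rot: [3.108, 0.456, -0.0]
force: [0.4, 0.1, -0.9]
opening: 0.0171
gripper_force: 59.1
```

move_arm:
  deltas:
    - [[0, 0.018, 0, 0, 0, 0, 1], [0, 0.036, 0, 0, 0, 0, 1], [0, 0.054, 0, 0, 0, 0, 1], [0, 0.07, 0, 0, 0, 0, 1], [0, 0.085, 0, 0, 0, 0, 1], [0, 0.1, 0, 0, 0, 0, 1], [0, 0.104, 0, 0, 0, 0, 1], [0, 0.104, 0, 0, 0, 0, 1]]

```text
time_s: 8.12
eef_pos: [0.6187, -0.0546, 0.0834]
tool_rot: [-3.108, -0.457, 0.0]
force: [0.9, 0.3, -1.8]
opening: 0.0171
gripper_force: 59.1
```

Run:
```python
from h import *
to(.617,-.0504,.16,-73.25)
im,w=cloud('side'); cv2.imwrite('pics/l2s.png',cv2.resize(im[130:250,200:360],(800,600),interpolation=cv2.INTER_CUBIC))
```

```text
t 8.125 pos [ 0.6187 -0.0546  0.0834] yaw -73.28 ->d [-0.0004 -0.0045 -0.0766] rot [-0.0002  0.0002 -0.0005] F [ 0.9  0.3 -1.8] open 0.0171 j6 1.15
```

View pics/l2s.png

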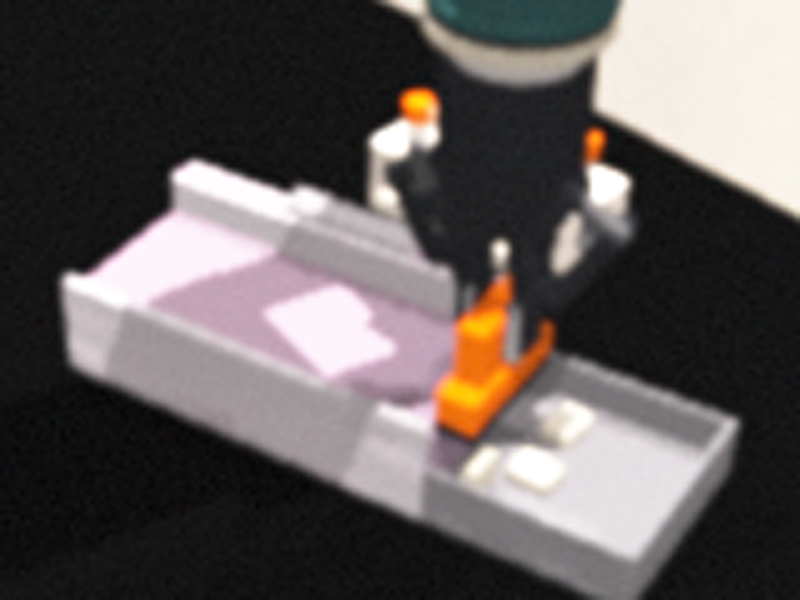

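All three chips lie in the tray, at about (480,465), (535,468) and (565,420). Next I'll lift the scraper and set it on the open bench at about (0.44, -0.06).

move_arm:
  deltas:
    - [[0, 0, -0.03, 0, 0, 0, 1], [0, 0, -0.075, 0, 0, 0, 1], [-0.04, -0.01, -0.075, 0, 0, 0, 1], [-0.08, -0.02, -0.075, 0, 0, 0, 1], [-0.12, -0.035, -0.075, 0, 0, 0, 1], [-0.155, -0.0463, -0.07, 0, 0, 0, 1], [-0.1728, -0.0463, -0.06, 0, 0, 0, 1], [-0.1728, -0.0463, -0.06, 0, 0, 0, 1]]

```text
time_s: 9.18
eef_pos: [0.4391, -0.0597, 0.1433]
tool_rot: [3.108, 0.457, 0.0]
force: [0.5, 0.4, -1.1]
opening: 0.0171
gripper_force: 59.2
```

Run:
```python
from h import *
to(.44,-.06,.0335,-73.25)
im,w=cloud('top'); cv2.imwrite('pics/t2.png',cv2.resize(im[130:290,220:420],(750,600),interpolation=cv2.INTER_CUBIC))
```

```text
t 9.175 pos [ 0.4391 -0.0597  0.1433] yaw -73.26 ->d [0.0007 0.0005 0.1098] rot [ 0.0001 -0.0002 -0.0001] F [ 0.5  0.4 -1.1] open 0.0171 j6 1.09
```

View pics/t2.png

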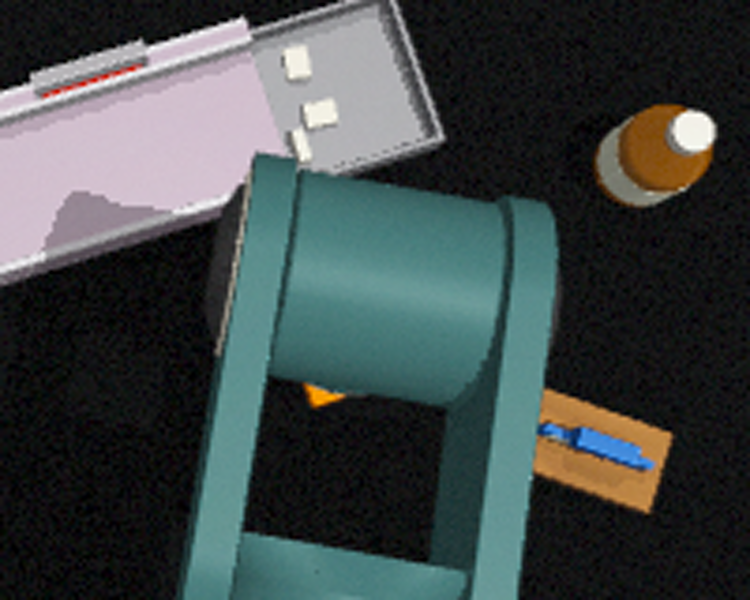

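The three chips are in the tray, at (297,63), (320,113) and (300,145). Now I'll set the scraper down.

move_arm:
  deltas:
    - [[0, 0, 0.04, 0, 0, 0, 1], [0, 0, 0.075, 0, 0, 0, 1], [0, 0, 0.098, 0, 0, 0, 1], [0, 0, 0.106, 0, 0, 0, 1], [0, 0, 0.11, 0, 0, 0, 1], [0, 0, 0.11, 0, 0, 0, 1]]

```text
time_s: 9.98
eef_pos: [0.4404, -0.0599, 0.0342]
tool_rot: [3.108, 0.458, 0.001]
force: [-0.2, 0.2, -1.5]
opening: 0.0172
gripper_force: 59.2
```

move_arm:
  deltas:
    - [[0, 0, 0.001, 0, 0, 0, 1], [0, 0, 0.002, 0, 0, 0, 1], [0, 0, 0.002, 0, 0, 0, 1]]

```text
time_s: 10.35
eef_pos: [0.4402, -0.06, 0.0323]
tool_rot: [3.108, 0.457, 0.001]
force: [-2.4, 1.6, 5.9]
opening: 0.0172
gripper_force: 59.9
```

Contact with the bench. Now I'll open, back up and rise.

move_arm:
  deltas:
    - [[0, 0, 0, 0, 0, 0, -0.3], [0, 0, 0, 0, 0, 0, -0.3], [0, 0, 0, 0, 0, 0, -0.3], [0, 0, 0, 0, 0, 0, -0.3], [0, 0, -0.03, 0, 0, 0, -0.3], [0, 0, -0.08, 0, 0, 0, -0.3], [0, 0, -0.13, 0, 0, 0, -0.3], [0, 0, -0.13, 0, 0, 0, -0.3]]

```text
time_s: 11.35
eef_pos: [0.4413, -0.0602, 0.1655]
tool_rot: [3.106, 0.457, 0.009]
force: [0.4, -0.1, -0.1]
opening: 0.0554
gripper_force: 0.0
```

```bash
python3 -c "
from h import *
to(.3668,-.2703,.15,-20.7)"
```

```text
t 11.35 pos [ 0.4413 -0.0602  0.1655] yaw -73.26 ->d [-0.132   0.1797  0.0153] rot [ 0.0051 -0.0037 -0.9173] F [ 0.4 -0.1 -0.1] open 0.0554 j6 1.09
```

move_arm:
  deltas:
    - [[-0.132, 0.1797, 0.012, 0, 0, -0.9173, -0.3], [-0.132, 0.1797, 0.012, 0, 0, -0.9173, -0.3], [-0.132, 0.1797, 0.012, 0, 0, -0.9173, -0.3], [-0.132, 0.1797, 0.012, 0, 0, -0.9173, -0.3], [-0.132, 0.1797, 0.012, 0, 0, -0.9173, -0.3], [-0.132, 0.1797, 0.012, 0, 0, -0.9173, -0.3], [-0.132, 0.1797, 0.012, 0, 0, -0.9173, -0.3], [-0.132, 0.1797, 0.012, 0, 0, -0.9173, -0.3]]

```text
time_s: 12.35
eef_pos: [0.3653, -0.2698, 0.1491]
tool_rot: [-2.586, -1.783, 0.0]
force: [0.1, 0.1, 0.7]
opening: 0.0558
gripper_force: 0.0
```

Run:
```python
from h import *
to(.3668,-.2703,.056,-20.7)
for n in('top','side'):
    im,w=cloud(n); H,S,V=cv2.split(cv2.cvtColor(im,cv2.COLOR_BGR2HSV))
    k=(H>5)&(H<25)&(S>130)&(np.hypot(w[...,0]-.44,w[...,1]+.06)<.07)&(w[...,2]>.004)
    x,f,_=fit(w[k],'scraper',(.44,-.06,np.radians(-73)),0,True); print('scraper',n,k.sum(),x.round(4),f.round(5),w[k][:,2].max())
    k=(H>100)&(H<128)&(S>130)&(np.hypot(w[...,0]-.3668,w[...,1]+.27)<.06)&(w[...,2]>.036)
    x,f,_=fit(w[k],'holder',(.3668,-.27,-.36),.01,True) if k.sum()>40 else (np.zeros(4),0,0); print('holder',n,k.sum(),x.round(4),f)
```

```text
t 12.35 pos [ 0.3653 -0.2698  0.1491] yaw -20.82 ->d [0.0001 0.0016 0.0931] rot [-0.0004 -0.0001 -0.0021] F [0.1 0.1 0.7] open 0.0558 j6 -0.33
scraper top 293 [ 4.4080e-01 -6.0000e-02 -1.2811e+00 -2.0000e-04] 0.00123 0.06657058759572876
holder top 99 [ 0.3675 -0.2702 -0.3574  0.0004] 0.0009739151832091922
scraper side 377 [ 0.4392 -0.0596 -1.2727  0.0019] 0.00071 0.06635012667017492
holder side 272 [ 0.3662 -0.2702 -0.3613  0.0016] 0.000526391861539723
```

Scraper confirmed upright on the bench. Now I'll grip the holder.

move_arm:
  deltas:
    - [[0, 0.0015, 0.04, 0, 0, 0, -0.3], [0, 0.0015, 0.075, 0, 0, 0, -0.3], [0, 0.0015, 0.093, 0, 0, 0, -0.3], [0, 0.0015, 0.093, 0, 0, 0, -0.3], [0, 0.0015, 0.093, 0, 0, 0, 1], [0, 0.0015, 0.093, 0, 0, 0, 1], [0, 0.0015, 0.093, 0, 0, 0, 1], [0, 0.0015, 0.093, 0, 0, 0, 1]]

```text
time_s: 13.45
eef_pos: [0.3671, -0.271, 0.0578]
tool_rot: [2.583, 1.785, 0.001]
force: [-1.5, 1.2, 7.1]
opening: 0.0131
gripper_force: 59.1
```

move_arm:
  deltas:
    - [[0, 0, 0, 0, 0, 0, 1], [0, 0, 0, 0, 0, 0, 1], [0, 0, -0.02, 0, 0, 0, 1], [0, 0, -0.045, 0, 0, 0, 1], [0, 0, -0.08, 0, 0, 0, 1], [0, 0, -0.12, 0, 0, 0, 1], [0, 0, -0.12, 0, 0, 0, 1]]

```text
time_s: 14.32
eef_pos: [0.3676, -0.2714, 0.1802]
tool_rot: [2.58, 1.783, 0.002]
force: [-0.7, 0.8, -0.5]
opening: 0.0131
gripper_force: 58.7
```

```bash
python3 -c "
from h import *
to(.6379,.0866,.175,16.75)"
```

```text
t 14.325 pos [ 0.3676 -0.2714  0.1802] yaw -20.71 ->d [0.4304 0.1262 0.005 ] rot [ 0.0045  0.0035 -0.6538] F [-0.7  0.8 -0.5] open 0.0131 j6 -0.33
```

move_arm:
  deltas:
    - [[0.02, 0.006, 0, 0, 0, -0.05, 1], [0.06, 0.018, 0, 0, 0, -0.13, 1], [0.11, 0.032, 0, 0, 0, -0.22, 1], [0.16, 0.047, 0, 0, 0, -0.31, 1], [0.21, 0.062, 0, 0, 0, -0.4, 1], [0.26, 0.076, 0, 0, 0, -0.49, 1], [0.31, 0.091, 0, 0, 0, -0.57, 1], [0.34, 0.1, 0, 0, 0, -0.6538, 1]]

```text
time_s: 15.32
eef_pos: [0.5812, 0.0142, 0.1756]
tool_rot: [-1.868, -2.525, 0.001]
force: [-0.6, -0.9, -0.5]
opening: 0.0126
gripper_force: 58.6
```

```bash
python3 -c "
from h import *
to(.6379,.0866,.165,16.75)"
```

```text
t 15.325 pos [0.5812 0.0142 0.1756] yaw 16.99 ->d [0.0527 0.0754 0.0105] rot [-0.0008 -0.0004  0.0042] F [-0.6 -0.9 -0.5] open 0.0126 j6 -0.32
```

move_arm:
  deltas:
    - [[0.02, 0.029, 0, 0, 0, 0.004, 1], [0.04, 0.057, 0, 0, 0, 0.004, 1], [0.05, 0.072, 0, 0, 0, 0.004, 1], [0.0527, 0.0754, 0, 0, 0, 0.004, 1], [0.0527, 0.0754, 0.005, 0, 0, 0.004, 1], [0.0527, 0.0754, 0.01, 0, 0, 0.004, 1], [0.0527, 0.0754, 0.01, 0, 0, 0.004, 1]]

```text
time_s: 16.2
eef_pos: [0.6369, 0.0837, 0.166]
tool_rot: [-1.88, -2.517, 0.001]
force: [0.0, -0.0, -1.1]
opening: 0.0124
gripper_force: 58.6
```

Run:
```python
from h import *
to(.6379,.0866,.125,16.75)
psi=np.radians(16.75)
for n in('top','side'):
    im,w=cloud(n); H,S,V=cv2.split(cv2.cvtColor(im,cv2.COLOR_BGR2HSV))
    k=(H>100)&(H<128)&(S>130)&(np.hypot(w[...,0]-.638,w[...,1]-.087)<.06)&(w[...,2]>.09)&(w[...,2]<.2)
    if k.sum()>40:
        x,f,_=fit(w[k],'holder',(.638,.0866,psi),.119,True); print('holder',n,k.sum(),x.round(4),np.degrees(x[2]).round(2),f.round(5))
    else: print(n,k.sum())
    P=w[(np.hypot(w[...,0]-.581,w[...,1]-.0693)<.15)&(w[...,2]>.012)&(w[...,2]<.083)]
    x,f,_=fit(P,'shelf',(.581,.0693,psi),0,True); print('shelf',n,x.round(4),np.degrees(x[2]).round(2),f.round(5),'mouth',x[:2]+.0595*np.array([np.cos(x[2]),np.sin(x[2])]))
im,_=bot.read_camera('side');cv2.imwrite('pics/m1s.png',cv2.resize(im[110:230,190:350],(800,600),interpolation=cv2.INTER_CUBIC))
```

```text
t 16.2 pos [0.6369 0.0837 0.166 ] yaw 16.49 ->d [0.0025 0.0018 0.041 ] rot [-0.0008 -0.     -0.0045] F [ 0.  -0.  -1.1] open 0.0124 j6 -0.2
holder top 84 [0.6379 0.0828 0.2919 0.0008] 16.72 0.00077
shelf top [5.843e-01 5.470e-02 3.076e-01 3.000e-04] 17.62 0.00176 mouth [0.64102397 0.07272674]
holder side 170 [6.365e-01 8.450e-02 2.895e-01 3.000e-04] 16.59 0.00138
shelf side [0.5803 0.0696 0.2929 0.0021] 16.78 0.00121 mouth [0.63722368 0.08673372]
```

View pics/m1s.png

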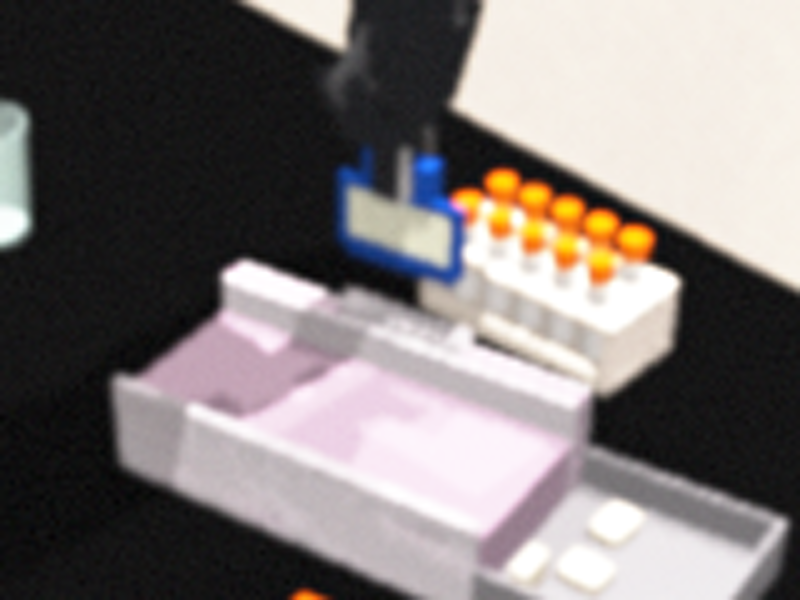

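The holder hangs level over the mouth; the channel is at about (400,320) and the chips are still in the tray. I'll let the arm settle, then correct.

move_arm:
  deltas:
    - [[0, 0, 0.02, 0, 0, 0, 1], [0, 0, 0.034, 0, 0, 0, 1], [0, 0, 0.034, 0, 0, 0, 1], [0, 0, 0.034, 0, 0, 0, 1]]

```text
time_s: 16.85
eef_pos: [0.6375, 0.0843, 0.1326]
tool_rot: [1.879, 2.518, -0.0]
force: [0.3, 0.8, 0.2]
opening: 0.0131
gripper_force: 58.6
```

```bash
python3 -c "
from h import *
to(.6376,.0864,.1115,16.75)"
```

```text
t 16.85 pos [0.6375 0.0843 0.1326] yaw 16.53 ->d [0.0019 0.0007 0.0211] rot [ 0.      0.0001 -0.0038] F [0.3 0.8 0.2] open 0.0131 j6 -0.2
```

move_arm:
  deltas:
    - [[0.002, 0.0007, 0, 0, 0, -0.0035, 1], [0.002, 0.0007, 0.003, 0, 0, -0.0035, 1], [0.002, 0.0007, 0.007, 0, 0, -0.0035, 1], [0.002, 0.0007, 0.011, 0, 0, -0.0035, 1], [0.002, 0.0007, 0.014, 0, 0, -0.0035, 1], [0.002, 0.0007, 0.014, 0, 0, -0.0035, 1]]

```text
time_s: 17.6
eef_pos: [0.6374, 0.0864, 0.1182]
tool_rot: [-1.874, -2.521, 0.001]
force: [0.3, 0.8, -1.4]
opening: 0.013
gripper_force: 58.6
```

```bash
python3 -c "
from h import *
to(.6376,.0864,.1035,16.75)"
```

```text
t 17.6 pos [0.6374 0.0864 0.1182] yaw 16.73 ->d [-0.      0.0002  0.0147] rot [-0.0005 -0.0001 -0.0004] F [ 0.3  0.8 -1.4] open 0.013 j6 -0.2
```

move_arm:
  deltas:
    - [[0, 0, 0.003, 0, 0, 0, 1], [0, 0, 0.006, 0, 0, 0, 1], [0, 0, 0.009, 0, 0, 0, 1], [0, 0, 0.011, 0, 0, 0, 1], [0, 0, 0.011, 0, 0, 0, 1]]

```text
time_s: 18.23
eef_pos: [0.6375, 0.0864, 0.1073]
tool_rot: [-1.874, -2.521, 0.0]
force: [0.3, -0.2, -0.1]
opening: 0.013
gripper_force: 58.6
```

move_arm:
  deltas:
    - [[0, 0, 0.003, 0, 0, 0, 1], [0, 0, 0.006, 0, 0, 0, 1], [0, 0, 0.009, 0, 0, 0, 1], [0, 0, 0.012, 0, 0, 0, 1], [0, 0, 0.012, 0, 0, 0, 1]]

```text
time_s: 18.85
eef_pos: [0.6377, 0.0865, 0.0958]
tool_rot: [1.874, 2.521, 0.001]
force: [-0.9, 0.2, 6.6]
opening: 0.0129
gripper_force: 59.6
```

move_arm:
  deltas:
    - [[0, 0, 0.001, 0, 0, 0, 1], [0, 0, 0.002, 0, 0, 0, 1], [0, 0, 0.003, 0, 0, 0, 1], [0, 0, 0.003, 0, 0, 0, 1]]

```text
time_s: 19.35
eef_pos: [0.6377, 0.0865, 0.0931]
tool_rot: [1.874, 2.521, 0.001]
force: [-2.2, 0.5, 8.6]
opening: 0.0127
gripper_force: 59.8
```

move_arm:
  deltas:
    - [[0, 0, 0.0005, 0, 0, 0, 1], [0, 0, 0.001, 0, 0, 0, 1], [0, 0, 0.001, 0, 0, 0, 1]]

```text
time_s: 19.73
eef_pos: [0.6379, 0.0865, 0.0927]
tool_rot: [1.874, 2.52, 0.001]
force: [-2.6, -0.0, 12.1]
opening: 0.0131
gripper_force: 60.6
```

move_arm:
  deltas:
    - [[0, 0, 0.0005, 0, 0, 0, 1], [0, 0, 0.001, 0, 0, 0, 1], [0, 0, 0.001, 0, 0, 0, 1], [0, 0, 0.001, 0, 0, 0, 1]]

```text
time_s: 20.23
eef_pos: [0.6381, 0.0865, 0.0927]
tool_rot: [1.874, 2.52, 0.002]
force: [-7.4, 0.1, 19.1]
opening: 0.0133
gripper_force: 61.7
```

Run:
```python
from h import *
psi=np.radians(16.75)
to(.6376,.0864,.09,16.75)
for n in('top','side'):
    im,w=cloud(n); H,S,V=cv2.split(cv2.cvtColor(im,cv2.COLOR_BGR2HSV))
    k=(H>100)&(H<128)&(S>130)&(np.hypot(w[...,0]-.638,w[...,1]-.087)<.06)&(w[...,2]>.07)&(w[...,2]<.15)
    if k.sum()>30:
        x,f,_=fit(w[k],'holder',(.638,.0866,psi),.045,True); print('holder',n,k.sum(),x.round(4),np.degrees(x[2]).round(2),f.round(5))
    P=w[(np.hypot(w[...,0]-.44,w[...,1]+.06)<.06)&(w[...,2]>.05)]; print('scraper',len(P),P.mean(0).round(3) if len(P) else '')
im,_=bot.read_camera('side');cv2.imwrite('pics/m2s.png',cv2.resize(im[130:250,200:360],(800,600),interpolation=cv2.INTER_CUBIC))
```

```text
t 20.225 pos [0.6381 0.0865 0.0927] yaw 16.73 ->d [ 0.0001 -0.0005  0.0027] rot [ 0.0019  0.0004 -0.0003] F [-7.4  0.1 19.1] open 0.0133 j6 -0.2
holder top 52 [ 0.6383  0.0867  0.2972 -0.0007] 17.03 0.00083
scraper 157 [ 0.44  -0.059  0.061]
holder side 79 [0.637  0.0866 0.3045 0.002 ] 17.45 0.00113
scraper 206 [ 0.436 -0.064  0.061]
```

View pics/m2s.png

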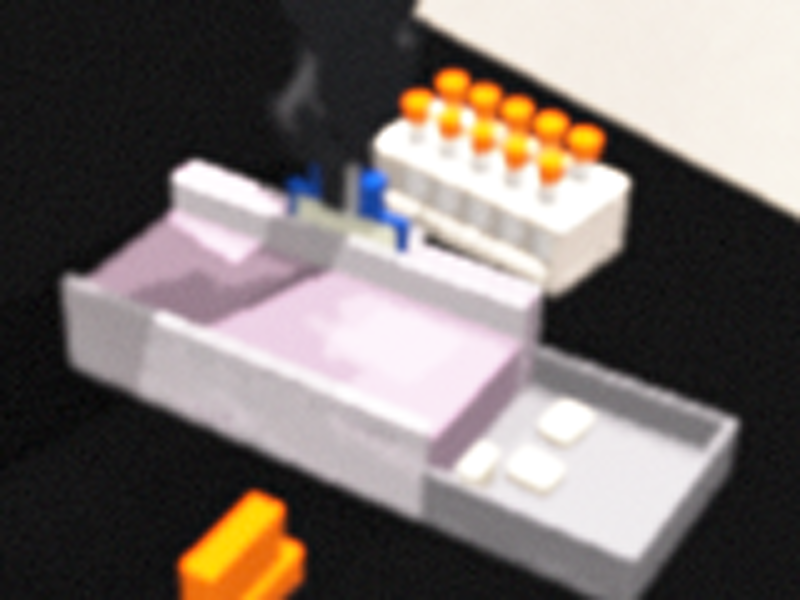

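The holder is bottomed out, with its height fitted at about home and 19 N of push. The scraper is upright at (245,550) and the chips are in the tray, so I'll hand in.

```bash
python3 -c "
from bench import bot
print(bot.finish_job())"
```

```text
the job is handed in; nothing more can be done
None
```

Job handed in at about 20 s of the 70 s limit (the verdict was not shown): the three chips are in the tray, the scraper stands upright on the bench, and the holder is held pressed against its stop with about 19 N.

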